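# Pull the air-filter cabinet's vent flap shut with the hook pole

### The job

Take the hook pole from its rest, drop its hook into the ring eye of the open vent flap and, with the hook, gently draw the flap fully shut against its rubber bumpers; keep a steady pull of about 15 N on it for a second to bed it in. Then unhook without opening the flap again and lay the pole back in the two forks of its rest, handle midway between the forks, hook hanging down. Never load the ring or the cabinet with more than 28 N, touch the cabinet and flap with the pole only, and leave the tube rack, the bottle and the dish where they are.

Things in the scene. Friction and masses are not known exactly. Their poses are not given: they have to be found in the camera images.
- pole: Loose hook pole, 0.14 to 0.24 kg. Origin: middle of the black handle on the rod's axis, about its centre of mass; x runs to the hook end, z is up in its rest. Handle 110 (x) x 18 (y) x 24 mm (z). Aluminium rod 12 mm thick, x -150 to 150 mm (plus an 18 mm end ball). At x = 150 mm a steel peg, 8 mm thick, points down (-z): the hook; a 15 mm ball joins it to the rod.
- hook_tip (a point): Round lower end of the hook peg, at (150, 0, -40) mm in the pole's frame, so 40 mm below the rod's axis.
- rest: Grey fixed pole rest. Origin under its centre, x along the stored pole. Base 240 x 100 x 12 mm; posts 14 mm thick at x = -90 and 90 mm, each ending in a flared fork: saddle at height 79 mm, prong tips at 109 mm. The stored pole's axis lies at height 85 mm above the rest's x axis, its hook end towards +x, its origin within 8 mm of the rest's centre; grasp the handle from above.
- cabinet: White air-filter cabinet fixed on the bench, 220 deep (x) x 300 wide (y) x 280 mm high. Origin under its centre; its front looks to its own -x, towards the robot. Housing up to 165 mm; above it an open-topped well between two side cheeks, with the flap in its front and a bumper before each upper corner of the flap.
- hinge (a point): Middle of the flap's hinge line, at (-100, 0, 170) mm in the cabinet's frame; hinge axis along the cabinet's y.
- flap (a joint): White flap 268 x 120 x 10 mm hinged at its lower edge, rad. 0 = upright, positive = tilted back, away from the robot; starts 0.35 to 0.6, stop 0.75. Stiff hinge: stays where left, takes 3 to 6 N at the ring. Shut = resting on two rubber bumpers of unknown wear, anywhere from -0.045 to 0.04: not seen in the poses, only felt, as a steep rise of force (some 5 to 12 N per mm).
- ring (a point): Centre of the steel ring eye at the flap's mid width, (-32, 0, 115) mm from the hinge in the flap's frame (cabinet's axes at joint 0). Inner diameter 24, wire 8 mm. z = ring's axis: vertical at joint 0, leaning with the flap. The peg enters from above. From open to shut its centre stays within 5 mm of one height and moves along the cabinet's -x.
- tube_rack: Red rack of capped tubes, 100 x 160 x 115 mm high, 0.5 kg, loose; origin under its centre. Leave alone.
- bottle: White bottle, 64 mm diameter, 170 mm high, loose; origin under its centre. Leave alone.
- dish: Glass dish, 90 mm diameter, 18 mm high, loose; origin under its centre. Leave alone.

How it is judged:
By the outcome, as a careful person would: the job done as asked, in the order asked, and still so for the second after the job is handed in, with the robot touching nothing.
It also fails if it takes over 72 s, if anything falls off the work surface, if the arm or the gripper's body presses on something with over 40 N, if the wrist force passes 120 N, or if a joint passes its speed limit or range.

### The arm

A 6-joint arm with a two-finger parallel gripper is mounted at the origin on the work surface. World frame = base frame: x ahead of the robot, y to its left, z up, the work surface at z = 0. Lengths are in m, angles in degrees, forces in N, time in s.
With the tool pointing down it reaches from about 0.375 to 0.9 m from the base axis. Payload 3.1 kg.
Tool frame: the origin (TCP) lies on the centre line of the jaws, within the pads' length; the fingertips stand 17 mm ahead of it and the grasp point (between the pads) lies 2 mm behind it; z points along the fingers, y is the line along which they close (so a half turn about z gives the same grasp; the last joint's range is limited). The gripper opens to 87 mm and grips with 3 to 60 N. Pads are 19 mm wide; open, the fingers measure 117 mm over their backs; the gripper's body (75 mm by 190 mm) begins 51 mm behind the grasp point.
Start: joints at [-77.435, 30.224, 82.088, -0, 67.689, -10.227], TCP at [0.242, -0.576, 0.24] pointing down, gripper open.
Joint ranges: [-176.69, 176.69], [-43.24, 126.21], [12.49, 139.97], [-82, 262], [0, 151.66], [-163.58, 163.58]. Speed limits (degrees/s): [159.86, 159.86, 180, 180, 180, 180].

### API

Orientations are given as a 3x3 rotation matrix whose columns are the frame's x, y, z axes.
In Python, from rig import bot, imaging, finder gives the robot as it stands. The module is installed in compiled form; this text tells all that it offers.
- The arm moves only by the tool play_rows, never from a script. Its argument "motion" is a list that holds one entry, the list of rows, each a list of 6 numbers: the shift along the tool's x, y, z in m, then the turn, a rotation vector about the tool's x, y, z in degrees. In form: [[[dx, dy, dz, wx, wy, wz], ...]]. A call has 1 to 8 rows; each row is the pose to reach, as a shift and turn from the pose commanded when the call began, along the tool's axes at that moment; what a row does not reach only later rows make up. A row lasts 1/12 s, in which the tool goes at most 41.7 mm and 7.16 degrees, less where a joint would pass 70% of its speed; a pose out of reach is approached as far as the arm can. A call with a gripper value outside its range is refused whole. "fingers" is the finger opening in m, from 0 to 0.087, set as the call begins (left out, the last holds). The fingers move at their own pace and stop on an object; the grip force is fixed at half the most. Time passes only in rows, so rows that repeat a pose let the fingers close. It gives the time, the measured TCP pose, the force, the opening and the grip force at its end, in the units of the state.
- bot.read_state(): the state, without advancing time (a new reading comes with each control period).
- imaging.capture(name): name is "scene" or "top" or "wrist"; returns a dict with "frame" (384x512x3 uint8, red, green, blue), "camera_matrix" (3x3 intrinsics, pixels), "R" (3x3) and "t" (3): a world point X has camera coordinates R X + t. Camera axes: x right, y down, z forward; pixel columns grow to the right and rows downward; lengths in m; the calibration is good to about 2 mm. The wrist camera is an equidistant fisheye: a pixel r from the principal point sees the ray r / f radians off the axis. A picture is of the moment at which its call begins. There is no depth.
- bot.hand_in(): hands the job in; it is judged then, once.
Trained networks look in the newest picture that a camera, given by its name, has taken for a name from the list of things; names that differ only in an ending like _2 or _b are one class to them, and where a whole thing is asked for, a point or a joint stands for the part that bears it (a point fixed in the world has none). Each returns a list of dicts, best first, with "confidence" (0 to 1); they miss things now and then, are a little off and sometimes report something else, mostly with a low value. They report only what shows in the picture. A call takes as long as a camera call.
- finder.recognise(camera, name): "at" ([x, y, z] in m, in world coordinates, good to about 4 mm: the middle of the surface that is visible of it).
- finder.outline_of(camera, name): "pixels" (384x512 bool, what is visible of it).
The state is a dict: "time_s": time; "joint_positions": joint angles; "qvel": joint speeds; "tau": joint torques, N m; "position": TCP position; "tcp_rot": TCP orientation; "force": force on the tool from outside, world axes, zero at the start; "moment": the same for the moment, N m; "opening": opening from 0.0 (shut) to 1.0 (fully open); "grasp_force": force on a finger pad.
Only numpy, scipy, OpenCV 4.12 (cv2) and the standard library are available. Lean on these libraries where they do the work, as an engineer would, in place of code of your own. Each camera call takes 0.05 s, during which the arm holds its last target. There are 200 camera calls.

## Working session

There is one attempt and no reset: what is moved stays moved. The work goes in short steps, Python scripts to look and compute and a tool call to move; the robot and the scene stay as the last step left them, time stands still between calls to the robot, and variables do not carry over. Pictures are saved under pics/ and viewed, at most 10 in all, crops included, and the job is handed in when it is done.

Besides the shell and the picture viewer there is one more tool, called after "Call:" as a command line: name --argument value ..., lists and objects as JSON in quotes. play_rows: Moves the arm, as the interface text tells. Its arguments: {"type":"object","properties":{"motion":{"type":"array"},"fingers":{"type":"number"}},"required":["motion"]}

```bash
mkdir -p pics
cat > h.py <<'E'
import numpy as np, cv2
from rig import bot, imaging, finder
def cap(n,save=None):
    c=imaging.capture(n)
    if save: cv2.imwrite('pics/'+save+'.png',c['frame'][:,:,::-1])
    return c
E
python3 - <<'E'
from h import *
np.set_printoptions(precision=4,suppress=True)
s=bot.read_state(); print(s)
for n in ('scene','top','wrist'):
    c=cap(n,n+'0'); print(n,c['camera_matrix'].tolist(),c['R'].round(4).tolist(),c['t'].round(4).tolist())
    for o in ('pole','hook_tip','rest','cabinet','flap','ring','hinge','tube_rack','bottle','dish'):
        try: print(n,o,[(np.round(d['at'],4).tolist(),round(d['confidence'],2)) for d in finder.recognise(n,o)[:2]])
        except Exception as e: print(o,e)
a=cv2.imread('pics/scene0.png');b=cv2.imread('pics/top0.png')
cv2.imwrite('pics/a.png',cv2.resize(np.vstack([a,b]),None,fx=.78,fy=.78))
E
```

```text
{'time_s': 0.0, 'joint_positions': array([-77.4352,  30.2795,  82.1591,  -0.003 ,  67.6878, -10.2282]), 'qvel': array([ 0.0233, -0.0234, -0.0173, -0.0311,  0.1124, -0.0217]), 'tau': array([ -0.0005, -44.0045, -17.6594,   0.0633,   0.0583,  -0.0002]), 'position': array([ 0.242 , -0.5755,  0.2386]), 'tcp_rot': array([[ 0.9219,  0.3874, -0.0005],
       [ 0.3874, -0.9219,  0.0021],
       [ 0.0003, -0.0022, -1.    ]]), 'force': array([-0.5608,  0.444 , -0.6606]), 'moment': array([ 0.0016,  0.0396, -0.0225]), 'grasp_force': 0.0, 'opening': 0.9987496605075039}
scene [[370.6222825928488, 0.0, 257.25113193267873], [0.0, 370.6222825928488, 195.555170628394], [0.0, 0.0, 1.0]] [[0.9136, 0.4064, 0.0119], [0.279, -0.6054, -0.7454], [-0.2958, 0.6843, -0.6665]] [-0.4968, -0.0608, 1.5161]
scene pole [([0.404, -0.3266, 0.0631], 0.66), ([0.39, 0.3182, 0.093], 0.53)]
scene hook_tip [([0.3879, 0.3146, 0.0893], 0.79)]
scene rest [([0.3791, 0.31, 0.0143], 0.78)]
scene cabinet [([0.7583, -0.0421, 0.1723], 0.91)]
scene flap [([0.683, 0.081, 0.2828], 0.53)]
scene ring [([0.6846, 0.0871, 0.2805], 0.83)]
scen
[... 653 characters left out ...]
872, 0.2413], 0.81)]
top ring [([0.6744, 0.0882, 0.2396], 0.84), ([0.3739, 0.3159, 0.0911], 0.56)]
top hinge [([0.7493, 0.0915, 0.1891], 0.79)]
top tube_rack [([0.3831, -0.2909, 0.0537], 0.77), ([0.6703, 0.0874, 0.2416], 0.26)]
top bottle [([0.6264, -0.3726, 0.1134], 0.93)]
top dish [([0.4886, -0.0578, 0.0103], 0.56)]
wrist [[297.3186396354542, 0.0, 258.74452448351633], [0.0, 297.3186396354542, 189.40735874411214], [0.0, 0.0, 1.0]] [[0.387, -0.9221, 0.0004], [-0.8831, -0.3705, 0.288], [-0.2654, -0.1117, -0.9576]] [-0.6244, -0.0356, 0.3902]
wrist pole []
wrist hook_tip []
wrist rest []
wrist cabinet []
wrist flap []
wrist ring []
wrist hinge []
wrist tube_rack []
wrist bottle []
wrist dish []
```

View pics/scene0.png

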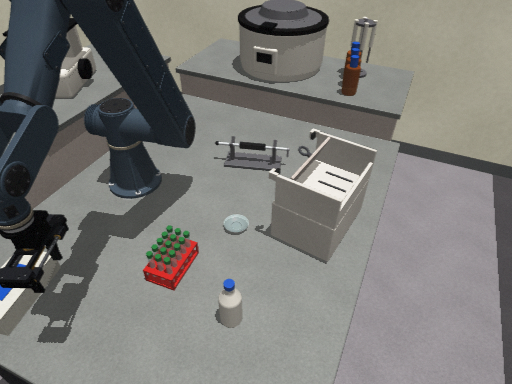

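View pics/top0.png

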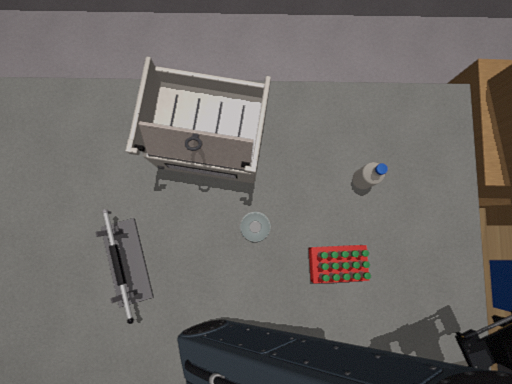

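The scene image shows the pole on its rest near (250,147) and the ring near (304,150). In the top image the pole runs from (108,212) to (130,320), with the ring at (193,143). I'll zoom in on the details.

Run:
```python
import cv2,numpy as np
a=cv2.imread('pics/scene0.png');b=cv2.imread('pics/top0.png')
r=lambda i,x,y,w,h:cv2.resize(i[y:y+h,x:x+w],(400,300),interpolation=cv2.INTER_CUBIC)
cv2.imwrite('pics/z.png',np.vstack([np.hstack([r(a,205,115,100,75),r(a,265,120,120,90)]),np.hstack([r(b,60,200,168,126),r(b,120,50,168,126)])]))
```

```text
(no output)
```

View pics/z.png

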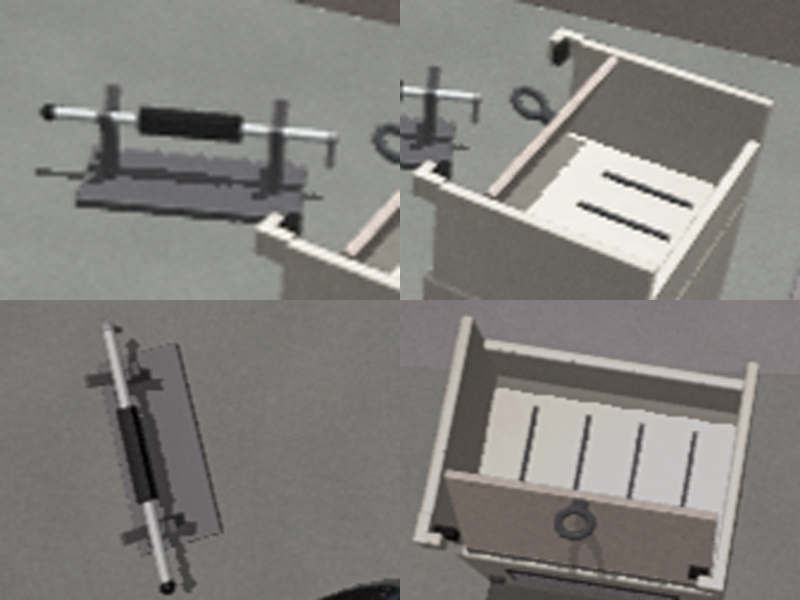

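```bash
cat >> h.py <<'E'
def ray(c,p):
    K=c['camera_matrix'];d=c['R'].T@np.linalg.solve(K,[p[0],p[1],1.]);o=-c['R'].T@c['t'];return o,d/np.linalg.norm(d)
def onz(c,p,z):
    o,d=ray(c,p);return o+d*(z-o[2])/d[2]
def tri(c1,p1,c2,p2):
    A=0;b=0
    for c,p in((c1,p1),(c2,p2)):
        o,d=ray(c,p);M=np.eye(3)-np.outer(d,d);A=A+M;b=b+M@o
    X=np.linalg.solve(A,b); return X,[np.linalg.norm(np.cross(X-ray(c,p)[0],ray(c,p)[1])) for c,p in((c1,p1),(c2,p2))]
E
python3 - <<'E'
from h import *
np.set_printoptions(precision=4,suppress=True)
s=cap('scene');t=cap('top')
zt=lambda x,y:(120+(x-400)/2.381,50+(y-300)/2.381)
zp=lambda x,y:(60+x/2.381,200+(y-300)/2.381)
zs=lambda x,y:(265+(x-400)/3.3333,120+y/3.3333)
z1=lambda x,y:(205+x/4,115+y/4)
h=onz(t,zp(110,324),.085);b=onz(t,zp(167,587),.085);m=onz(t,zp(137,454),.095)
print('pole',h,b,m,np.linalg.norm(h-b),np.degrees(np.arctan2(*(h-b)[1::-1])))
print('ring',tri(s,zs(531,104),t,zt(575,521)))
print('tri ends',tri(s,z1(335,136),t,zp(110,324)),tri(s,z1(47,112),t,zp(167,587)))
for n,p in dict(FL=(414,541),FR=(722,590),BL=(463,318),BR=(757,363)).items(): print(n,onz(t,zt(*p),.28))
for n,p in dict(FL=(554,31),FR=(416,170),BL=(773,100),BR=(757,142)).items(): print('s',n,onz(s,zs(*p),.28))
# masks
import math
for n in('rest','pole','cabinet','flap','ring'):
  for cn,c in(('top',t),('scene',s)):
    o=finder.outline_of(cn,n)
    if o:
        m=o[0]['pixels'];y,x=np.nonzero(m);r=cv2.minAreaRect(np.c_[x,y].astype(np.float32));print(n,cn,o[0]['confidence'],m.sum(),np.round(r[0],1),np.round(r[1],1),r[2])
        if n=='rest' and cn=='top': print([onz(c,p,.012) for p in cv2.boxPoints(r)])
E
```

```text
pole [0.5278 0.3561 0.085 ] [0.2331 0.2769 0.085 ] [0.3802 0.3141 0.095 ] 0.30516250450538374 15.037485961882705
ring (array([0.6659, 0.0892, 0.2863]), [np.float64(0.0002720217162470831), np.float64(0.00027202171624702404)])
tri ends (array([0.5279, 0.3553, 0.0877]), [np.float64(0.0003806326499834599), np.float64(0.00038063264998349546)]) (array([0.2311, 0.2776, 0.0808]), [np.float64(0.0012112458968397426), np.float64(0.0012112458968397302)])
FL [0.6468 0.243  0.28  ]
FR [ 0.6014 -0.0516  0.28  ]
BL [0.8731 0.2058 0.28  ]
BR [ 0.8307 -0.0856  0.28  ]
s FL [0.6428 0.235  0.28  ]
s FR [ 0.6018 -0.0452  0.28  ]
s BL [0.8768 0.2046 0.28  ]
s BR [0.8759 0.1286 0.28  ]
rest top 0.77 2470 [125.6 262.1] [84.8 43.2] 78.85710906982422
[array([0.4904, 0.4115, 0.012 ]), array([0.5155, 0.2886, 0.012 ]), array([0.2757, 0.2314, 0.012 ]), array([0.2527, 0.3513, 0.012 ])]
rest scene 0.56 903 [253.2 153.9] [56.3 29.8] 5.31454610824585
pole top 0.62 666 [117.6 266. ] [115.2   9.9] 77.00537872314453
pole scene 0.86 300 [252.1 145.3] [72.7  7.2] 5.19442892074585
cabinet top 0.95 12708 [198.2 120.1] [130.9 107.4] 9.14708137512207
cabinet scene 0.74 8794 [314.5 191.9] [ 99.1 120.7] 20.136301040649414
flap top 0.76 3478 [194.3 145.9] [116.7  32.8] 9.027612686157227
flap scene 0.82 363 [306.4 154.2] [19.3 54.6] 42.709388732910156
ring top 0.94 3563 [194.3 146.2] [116.6  33.5] 9.066502571105957
ring scene 0.54 319 [305.3 154.5] [19.3 54.6] 40.601295471191406
```

Call:
play_rows --motion '[[[0.287, -0.146, -0.06, 0, 0, 7.8], [0.287, -0.146, -0.06, 0, 0, 7.8], [0.287, -0.146, -0.06, 0, 0, 7.8], [0.287, -0.146, -0.06, 0, 0, 7.8], [0.287, -0.146, -0.06, 0, 0, 7.8], [0.287, -0.146, -0.06, 0, 0, 7.8], [0.287, -0.146, -0.06, 0, 0, 7.8], [0.287, -0.146, -0.06, 0, 0, 7.8]]]' --fingers 0.05

```text
time_s: 2.92
position: [0.4515, -0.3281, 0.3003]
tcp_rot: [[0.966, 0.259, 0.001], [0.259, -0.966, -0.0], [0.001, 0.0, -1.0]]
force: [-0.0, -0.9, 0.2]
opening: 0.587
grasp_force: 0.0
```

Call:
play_rows --motion '[[[0.1, -0.294, 0, 0, 0, 0], [0.1, -0.294, 0, 0, 0, 0], [0.1, -0.294, 0, 0, 0, 0], [0.1, -0.294, 0, 0, 0, 0], [0.1, -0.294, 0, 0, 0, 0], [0.1, -0.294, 0, 0, 0, 0], [0.1, -0.294, 0, 0, 0, 0], [0.1, -0.294, 0, 0, 0, 0]]]'

```text
time_s: 3.58
position: [0.4698, -0.0162, 0.2998]
tcp_rot: [[0.965, 0.262, -0.0], [0.262, -0.965, 0.002], [0.0, -0.002, -1.0]]
force: [0.2, -1.3, 0.3]
opening: 0.577
grasp_force: 0.0
```

Call:
play_rows --motion '[[[0.005, -0.289, 0.05, 0, 0, 0], [0.005, -0.289, 0.05, 0, 0, 0], [0.005, -0.289, 0.05, 0, 0, 0], [0.005, -0.289, 0.05, 0, 0, 0], [0.005, -0.289, 0.05, 0, 0, 0], [0.005, -0.289, 0.05, 0, 0, 0], [0.005, -0.289, 0.05, 0, 0, 0], [0.005, -0.289, 0.05, 0, 0, 0]]]'

```text
time_s: 4.25
position: [0.3978, 0.2654, 0.2487]
tcp_rot: [[0.964, 0.265, -0.002], [0.265, -0.964, 0.002], [-0.002, -0.003, -1.0]]
force: [-1.2, -0.6, -0.3]
opening: 0.575
grasp_force: 0.0
```

Run:
```python
from h import *
c=cap('wrist','w1'); np.savez('w1.npz',**c); print(c['R'].round(4).tolist(),c['t'].round(4).tolist(),c['camera_matrix'][0])
for n in('pole','hook_tip','rest','ring'): print(n,[(np.round(d['at'],4).tolist(),round(d['confidence'],2)) for d in finder.recognise('wrist',n)[:2]])
```

```text
[[0.265, -0.9643, -0.0026], [-0.9228, -0.2543, 0.2894], [-0.2797, -0.0743, -0.9572]] [0.1516, 0.3956, 0.53] [297.31863964   0.         258.74452448]
pole [([0.4086, 0.3247, 0.0944], 0.73)]
hook_tip [([0.4124, 0.3275, 0.0905], 0.93)]
rest [([0.3998, 0.3115, 0.0148], 0.56)]
ring [([0.6481, 0.0943, 0.1778], 0.64)]
```

View pics/w1.png

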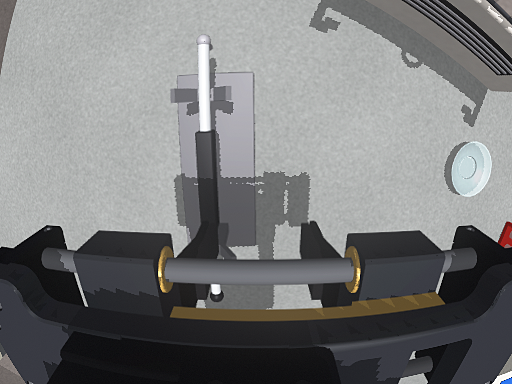

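The wrist image shows the hook-end ball at (204,41), the handle's far edge at (206,131) and the rear ball at (217,297). I'll project these with the fisheye model.

Run:
```python
from h import *
np.set_printoptions(precision=4,suppress=True)
c=dict(np.load('w1.npz'));K=c['camera_matrix']
def wz(p,z):
    v=np.array([p[0]-K[0,2],p[1]-K[1,2]]);r=np.linalg.norm(v);a=r/K[0,0]
    d=c['R'].T@np.r_[np.sin(a)*v/r,np.cos(a)];o=-c['R'].T@c['t'];return o+d*(z-o[2])/d[2]
h=wz((204,41),.085);b=wz((217,297),.085);e=wz((206,131.5),.097)
d=(h-b);L=np.linalg.norm(d);d/=L
print(h,b,L,np.degrees(np.arctan2(d[1],d[0])),'handle end-55:',e-.055*d,'mid',(h+b)/2, 'hook-150',h-.15*d)
```

```text
[0.5217 0.3587 0.085 ] [0.2289 0.2758 0.085 ] 0.3042595504920125 15.813383967170616 handle end-55: [0.3782 0.3155 0.097 ] mid [0.3753 0.3172 0.085 ] hook-150 [0.3773 0.3178 0.085 ]
```

Call:
play_rows --motion '[[[-0.003, -0.03, 0.02, 0, 0, 0], [-0.006, -0.054, 0.045, 0, 0, 0], [-0.006, -0.054, 0.08, 0, 0, 0], [-0.006, -0.054, 0.115, 0, 0, 0], [-0.006, -0.054, 0.14, 0, 0, 0], [-0.006, -0.054, 0.157, 0, 0, 0], [-0.006, -0.054, 0.166, 0, 0, 0], [-0.006, -0.054, 0.166, 0, 0, 0]]]'

```text
time_s: 5.17
position: [0.3812, 0.3089, 0.0822]
tcp_rot: [[0.967, 0.256, -0.003], [0.256, -0.967, -0.001], [-0.003, 0.001, -1.0]]
force: [0.9, -0.1, 0.5]
opening: 0.575
grasp_force: 0.0
```

Call:
play_rows --motion '[[[0, 0, 0, 0, 0, 0], [0, 0, 0, 0, 0, 0], [0, 0, 0, 0, 0, 0], [0, 0, 0, 0, 0, 0], [0, 0, 0, 0, 0, 0], [0, 0, 0, 0, 0, 0], [0, 0, 0, 0, 0, 0], [0, 0, 0, 0, 0, 0]]]' --fingers 0.0

```text
time_s: 5.83
position: [0.3811, 0.3138, 0.0847]
tcp_rot: [[0.966, 0.257, 0.002], [0.257, -0.966, 0.006], [0.004, -0.005, -1.0]]
force: [-5.6, 12.9, 3.8]
opening: 0.206
grasp_force: 29.9
```

Call:
play_rows --motion '[[[0, -0.004, 0, 0, 0, 0], [0, -0.004, -0.006, 0, 0, 0], [0, -0.004, -0.02, 0, 0, 0], [0, -0.004, -0.045, 0, 0, 0], [0, -0.004, -0.08, 0, 0, 0], [0, -0.004, -0.12, 0, 0, 0], [0, -0.004, -0.16, 0, 0, 0], [0, -0.004, -0.2, 0, 0, 0]]]'

```text
time_s: 6.5
position: [0.3788, 0.3135, 0.2852]
tcp_rot: [[0.966, 0.258, -0.002], [0.258, -0.966, -0.001], [-0.002, 0.001, -1.0]]
force: [1.2, 0.6, -1.6]
opening: 0.206
grasp_force: 29.9
```

Call:
play_rows --motion '[[[0, 0, -0.04, 0, 0, 0], [0, 0, -0.07, 0, 0, 0], [0, 0, -0.07, 0, 0, 0], [0, 0, -0.07, 0, 0, 0], [0, 0, -0.07, 0, 0, 0]]]'

```text
time_s: 6.92
position: [0.3787, 0.3135, 0.3523]
tcp_rot: [[0.966, 0.258, -0.003], [0.258, -0.966, -0.002], [-0.003, 0.001, -1.0]]
force: [0.5, 0.6, -1.9]
opening: 0.205
grasp_force: 29.9
```

Run:
```python
from h import *
np.set_printoptions(precision=4,suppress=True)
s=bot.read_state();print({k:s[k] for k in('time_s','position','tcp_rot','force','moment','opening','grasp_force')})
a=cap('wrist')['frame'];t=cap('top')['frame'];b=cap('scene')['frame']
np.savez('p2.npz',a=a,t=t,b=b)
f=lambda i,w:cv2.resize(i[:,:,::-1],(w,300),interpolation=cv2.INTER_CUBIC)
cv2.imwrite('pics/g.png',np.vstack([np.hstack([f(a,400),f(t,400)]),np.hstack([f(b[80:200,160:320],400),f(t[180:340,60:274],400)])]))
```

```text
{'time_s': 6.9167, 'position': array([0.3787, 0.3135, 0.3523]), 'tcp_rot': array([[ 0.966 ,  0.2585, -0.003 ],
       [ 0.2585, -0.966 , -0.0017],
       [-0.0033,  0.0009, -1.    ]]), 'force': array([ 0.4625,  0.5572, -1.857 ]), 'moment': array([0.0266, 0.0204, 0.002 ]), 'opening': 0.2050838167537525, 'grasp_force': 29.852027613669634}
```

View pics/g.png

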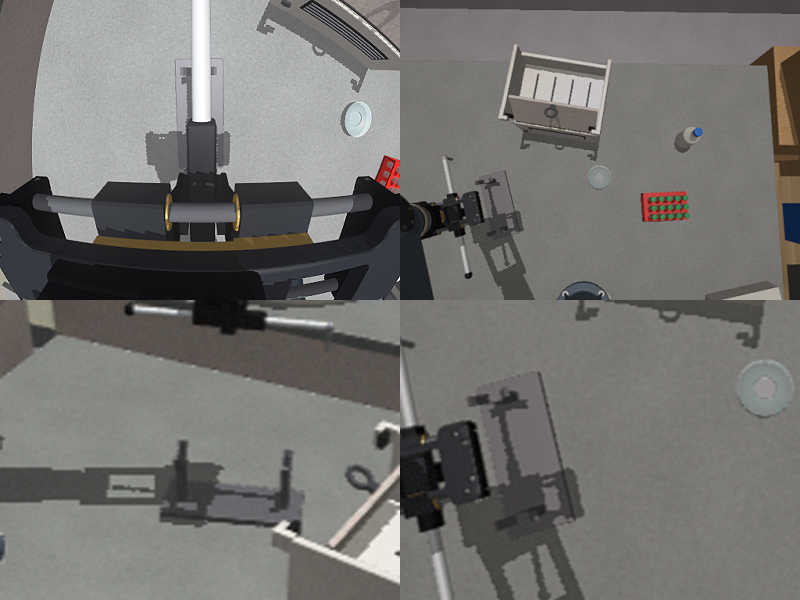

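The pole is held level with the hook ahead, and the rest is now clear in the top image. Next I'll locate the hook in the hand and work out the move to above the ring.

```bash
cat >> h.py <<'E'
from scipy.spatial.transform import Rotation as Ro
def orient(yaw,pitch):  # pole x yaw, hook up by pitch (deg); tool z down
    return Ro.from_euler('ZY',[yaw,-pitch],degrees=True).as_matrix()@np.diag([1,-1,-1.])
def rel(P,R,s=None):
    s=s or bot.read_state();R0=s['tcp_rot']
    return np.r_[R0.T@(np.array(P)-s['position']),Ro.from_matrix(R0.T@R).as_rotvec(degrees=True)]
E
python3 - <<'E'
from h import *
np.set_printoptions(precision=4,suppress=True)
s=cap('scene');t=cap('top')
S=bot.read_state()
for nm,ps,pt in(('hook',(292,88.8),(60.2,201)),('ball',(211.2,83.6),(87,352))):
    X,e=tri(s,ps,t,pt);print(nm,X,e,'tool',S['tcp_rot'].T@(X-S['position']), 'onz',S['tcp_rot'].T@(onz(t,pt,.352)-S['position']))
cv2.imwrite('pics/h2.png',np.hstack([cv2.resize(s['frame'][75:115,205:305,::-1],(400,160),interpolation=cv2.INTER_CUBIC),cv2.resize(t['frame'][190:230,40:140,::-1],(400,160),interpolation=cv2.INTER_CUBIC)]))
tip=np.array([.147,0,.04]); ring=np.array([.6659,.0892,.2863])
R=orient(-8.9,5);P=ring+[0,0,.055]-R@tip;print(P,rel(P,R))
# rest from top: fit mask
o=finder.outline_of('top','rest')
m=o[0]['pixels'];y,x=np.nonzero(m);r=cv2.minAreaRect(np.c_[x,y].astype(np.float32));q=np.array([onz(t,p,.012) for p in cv2.boxPoints(r)]);print('rest',q,q.mean(0),[np.linalg.norm(q[i]-q[i-1]) for i in range(4)])
E
```

```text
hook [0.5249 0.3415 0.3604] [np.float64(0.001183021335036569), np.float64(0.0011830213350366853)] tool [ 0.1477  0.011  -0.0091] onz [ 0.1485  0.0075 -0.0007]
ball [0.2295 0.2732 0.3504] [np.float64(0.002196896693294418), np.float64(0.0021968966932945835)] tool [-0.1553  0.0006  0.002 ] onz [-0.1529  0.0009  0.0004]
[0.5178 0.1124 0.3683] [ 0.0816  0.2305 -0.0166 -0.9509  5.1305 23.8743]
rest [[0.4834 0.4185 0.012 ]
 [0.5123 0.2998 0.012 ]
 [0.2791 0.2349 0.012 ]
 [0.2524 0.351  0.012 ]] [0.3818 0.3261 0.012 ] [np.float64(0.24064685382259723), np.float64(0.12215747852933849), np.float64(0.24203379031628267), np.float64(0.11908400416299948)]
```

View pics/h2.png

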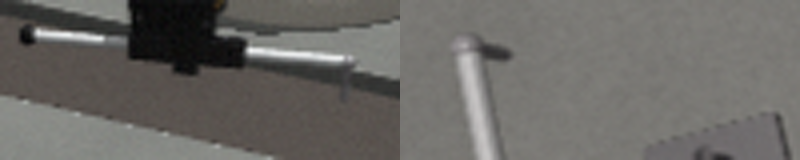

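The crops show the hook ball at scene (291.7,90) and top (57,201.2). The peg tip is at scene (291.5,99.5) and top (67.5,203.7).

Run:
```python
from h import *
np.set_printoptions(precision=4,suppress=True)
s=cap('scene');t=cap('top')
S=bot.read_state()
for nm,ps,pt in(('hook',(291.7,90),(57,201.2)),('tip',(291.5,99.5),(67.5,203.7)),('ball',(211.7,83.7),(87,352))):
    X,e=tri(s,ps,t,pt);print(nm,X,e,'tool',S['tcp_rot'].T@(X-S['position']))
```

```text
hook [0.5233 0.3509 0.352 ] [np.float64(0.0010911314286845021), np.float64(0.0010911314286844438)] tool [0.1481 0.0018 0.0005]
tip [0.5238 0.3497 0.3139] [np.float64(0.0009773023613979426), np.float64(0.0009773023613979719)] tool [0.1483 0.003  0.0386]
ball [0.2301 0.2739 0.3499] [np.float64(0.001262956343672877), np.float64(0.0012629563436728425)] tool [-0.155   0.0003  0.0032]
```

Call:
play_rows --motion '[[[0.004, 0.012, -0.005, -0.05, 0.3, 1.2], [0.014, 0.039, -0.01, -0.16, 0.9, 4], [0.027, 0.076, -0.016, -0.3, 1.7, 8], [0.04, 0.115, -0.017, -0.5, 2.6, 12], [0.054, 0.153, -0.017, -0.6, 3.5, 16], [0.067, 0.19, -0.017, -0.8, 4.3, 20], [0.077, 0.217, -0.017, -0.9, 4.9, 22.7], [0.0806, 0.2285, -0.0166, -0.95, 5.1, 23.9]]]'

```text
time_s: 7.98
position: [0.5192, 0.1112, 0.37]
tcp_rot: [[0.983, -0.16, 0.091], [-0.16, -0.987, -0.014], [0.092, -0.001, -0.996]]
force: [-0.2, 0.9, -1.8]
opening: 0.201
grasp_force: 29.9
```

Call:
play_rows --motion '[[[0, 0, 0, 0, 0, 0], [0, 0, 0, 0, 0, 0], [0, 0, 0, 0, 0, 0]]]'

```text
time_s: 8.23
position: [0.5159, 0.1156, 0.3698]
tcp_rot: [[0.984, -0.154, 0.087], [-0.153, -0.988, -0.011], [0.088, -0.003, -0.996]]
force: [0.4, 0.7, -1.0]
opening: 0.203
grasp_force: 29.9
```

Run:
```python
from h import *
np.set_printoptions(precision=4,suppress=True)
s=bot.read_state();print({k:s[k] for k in('time_s','position','tcp_rot','force')}, 'tip',s['position']+s['tcp_rot']@[.148,.002,.0395])
t=cap('top')['frame'];b=cap('scene')['frame'];w=cap('wrist')['frame']
f=lambda i,h:cv2.resize(i[:,:,::-1],(400,h),interpolation=cv2.INTER_CUBIC)
cv2.imwrite('pics/r1.png',np.vstack([np.hstack([f(b[110:185,265:365],300),f(t[105:180,150:250],300)]),np.hstack([f(w,300),f(w[0:120,180:340],300)])]))
```

```text
{'time_s': 8.2333, 'position': array([0.5159, 0.1156, 0.3698]), 'tcp_rot': array([[ 0.9843, -0.1535,  0.0873],
       [-0.1532, -0.9881, -0.0108],
       [ 0.0879, -0.0028, -0.9961]]), 'force': array([ 0.4049,  0.7111, -0.9608])} tip [0.6648 0.0905 0.3435]
```

View pics/r1.png

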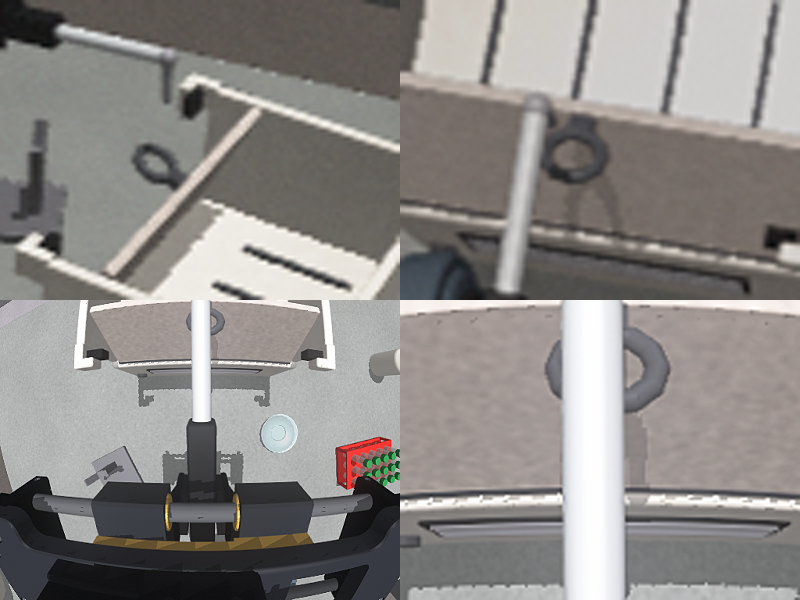

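Scene: hook ball at (307,123.8), tip at (306.8,135.5), ring at (304.2,151). Top: ball at (183.8,130.5), ring at (193.8,143.2). I'll compare the two in the same cameras.

Run:
```python
from h import *
np.set_printoptions(precision=4,suppress=True)
s=cap('scene');t=cap('top');S=bot.read_state();p,R=S['position'],S['tcp_rot']
X,e=tri(s,(307,123.8),t,(183.75,130.5));print('ball',X,e,'tool',R.T@(X-p))
r,e=tri(s,(304.25,151),t,(193.75,143.2));print('ring',r,e)
tip=X+R@[0,0,.0395];print('tip',tip)
def pr(c,X):
    v=c['camera_matrix']@(c['R']@X+c['t']);return v[:2]/v[2]
print(pr(s,tip),pr(t,tip),pr(t,p+R@[.148,.002,.0395]),pr(s,p+R@[.148,.002,.0395]))
cx=np.array([.988,-.155,0]);cy=np.array([.155,.988,0]);d=tip-r;print('tip-ring in cab axes',d@cx,d@cy,d[2])
```

```text
ball [0.6639 0.0936 0.3842] [np.float64(0.0010128713970602775), np.float64(0.0010128713970604254)] tool [ 0.1498 -0.0009 -0.0005]
ring [0.6653 0.0887 0.287 ] [np.float64(0.00023583557186619467), np.float64(0.0002358355718661413)]
tip [0.6674 0.0932 0.3449]
[307.0647 135.0797] [187.524  134.8935] [188.784  136.0003] [306.1111 135.5243]
tip-ring in cab axes 0.0013724899323613593 0.004719112736277764 0.05784845885774348
```

Call:
play_rows --motion '[[[0, 0.002, 0.006, 0, 0, 0], [-0.001, 0.004, 0.014, 0, 0, 0], [-0.002, 0.004, 0.022, 0, 0, 0], [-0.0025, 0.004, 0.029, 0, 0, 0], [-0.003, 0.004, 0.034, 0, 0, 0], [-0.0032, 0.004, 0.036, 0, 0, 0], [-0.0032, 0.004, 0.036, 0, 0, 0], [-0.0032, 0.004, 0.036, 0, 0, 0]]]'

```text
time_s: 9.15
position: [0.5166, 0.1106, 0.334]
tcp_rot: [[0.984, -0.155, 0.089], [-0.155, -0.988, -0.012], [0.09, -0.002, -0.996]]
force: [-0.8, -0.7, -0.1]
opening: 0.2
grasp_force: 29.9
```

Run:
```python
from h import *
np.set_printoptions(precision=4,suppress=True)
s=bot.read_state();p,R=s['position'],s['tcp_rot'];print(p,R,s['force'])
t=cap('top');b=cap('scene')
print('tip',p+R@[.1485,.0005,.0395])
f=lambda i:cv2.resize(i[:,:,::-1],(400,400),interpolation=cv2.INTER_CUBIC)
cv2.imwrite('pics/r2.png',np.hstack([f(b['frame'][115:175,275:335]),f(t['frame'][110:170,165:225])]))
```

```text
[0.5166 0.1106 0.334 ] [[ 0.9839 -0.1551  0.089 ]
 [-0.1547 -0.9879 -0.0117]
 [ 0.0898 -0.0023 -0.996 ]] [-0.8016 -0.7129 -0.1368]
tip [0.6661 0.0867 0.3079]
```

View pics/r2.png

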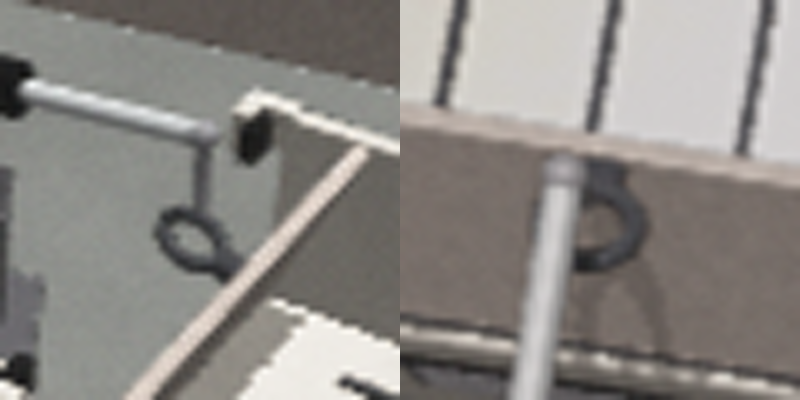

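Scene: tip at (305.6,146.8), hook ball at (306,134.8), ring at (303.8,151). Top: ball at (189.8,135.2), ring near (194.2,143.6).

Run:
```python
from h import *
np.set_printoptions(precision=4,suppress=True)
s=cap('scene');t=cap('top');S=bot.read_state();p,R=S['position'],S['tcp_rot']
X,e=tri(s,(306,134.8),t,(189.75,135.2));print('ball',X,e,'tool',R.T@(X-p))
r,e=tri(s,(303.9,151),t,(194.2,143.6));print('ring',r,e)
cx=np.array([.988,-.155,0]);cy=np.array([.155,.988,0])
for tip in (X+R@[0,0,.0395],p+R@[.1485,.0005,.0395]): d=tip-r;print('tip',tip,'tip-ring in cab axes',d@cx,d@cy,d[2])
```

```text
ball [0.6655 0.0878 0.3486] [np.float64(0.00018487488811844428), np.float64(0.0001848748881184426)] tool [ 0.1513 -0.0005 -0.0004]
ring [0.6644 0.0877 0.2874] [np.float64(0.00031812810849201435), np.float64(0.00031812810849169066)]
tip [0.6691 0.0873 0.3093] tip-ring in cab axes 0.004709711171486139 0.00036567233450061557 0.021843991878031932
tip [0.6662 0.0868 0.3086] tip-ring in cab axes 0.001969265284511599 -0.0006223221876362061 0.021146371418210408
```

Call:
play_rows --motion '[[[-0.0015, 0, 0.003, 0, 0, 0], [-0.003, 0, 0.006, 0, 0, 0], [-0.0034, 0, 0.01, 0, 0, 0], [-0.0038, 0, 0.014, 0, 0, 0], [-0.0041, 0, 0.018, 0, 0, 0], [-0.0045, 0, 0.022, 0, 0, 0], [-0.0047, 0, 0.024, 0, 0, 0], [-0.0047, 0, 0.024, 0, 0, 0]]]'

```text
time_s: 10.02
position: [0.5135, 0.1111, 0.3089]
tcp_rot: [[0.984, -0.155, 0.087], [-0.155, -0.988, -0.012], [0.088, -0.002, -0.996]]
force: [-0.4, 0.4, -2.1]
opening: 0.2
grasp_force: 29.9
```

No contact so far (about −2 N is the pole's weight). Going deeper.

Call:
play_rows --motion '[[[-0.0003, 0, 0.003, 0, 0, 0], [-0.0006, 0, 0.006, 0, 0, 0], [-0.0009, 0, 0.009, 0, 0, 0], [-0.0011, 0, 0.011, 0, 0, 0], [-0.0012, 0, 0.0125, 0, 0, 0], [-0.0012, 0, 0.0125, 0, 0, 0]]]'

```text
time_s: 10.52
position: [0.5136, 0.1111, 0.2967]
tcp_rot: [[0.984, -0.155, 0.088], [-0.155, -0.988, -0.012], [0.089, -0.002, -0.996]]
force: [-0.0, -0.5, -1.6]
opening: 0.203
grasp_force: 29.9
```

Run:
```python
from h import *
np.set_printoptions(precision=4,suppress=True)
s=bot.read_state();p,R=s['position'],s['tcp_rot'];print(s['time_s'],p,s['force'],s['moment'])
t=cap('top');b=cap('scene')
f=lambda i:cv2.resize(i[:,:,::-1],(400,400),interpolation=cv2.INTER_CUBIC)
cv2.imwrite('pics/r3.png',np.hstack([f(b['frame'][115:175,275:335]),f(t['frame'][110:170,165:225])]))
cx=np.array([.988,-.155,0]); print('pull dir in tool per mm',R.T@-cx)
```

```text
10.5167 [0.5136 0.1111 0.2967] [-0.0297 -0.468  -1.6281] [-0.0064  0.1305  0.0002]
pull dir in tool per mm [-0.9961  0.0001 -0.089 ]
```

View pics/r3.png

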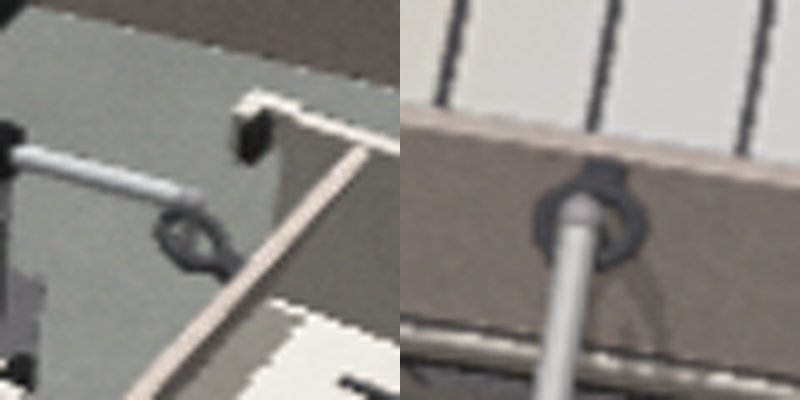

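The peg is inside the ring in both views: scene about (190,235) and top about (580,210) in crop pixels. I'll start a gentle pull.

Call:
play_rows --motion '[[[-0.002, 0, -0.0002, 0, 0, 0], [-0.005, 0, -0.0004, 0, 0, 0], [-0.008, 0, -0.0007, 0, 0, 0], [-0.011, 0, -0.001, 0, 0, 0], [-0.014, 0, -0.0012, 0, 0, 0], [-0.017, 0, -0.0015, 0, 0, 0], [-0.02, 0, -0.0018, 0, 0, 0], [-0.023, 0, -0.002, 0, 0, 0]]]'

```text
time_s: 11.28
position: [0.4911, 0.1147, 0.2973]
tcp_rot: [[0.984, -0.155, 0.09], [-0.155, -0.988, -0.012], [0.091, -0.002, -0.996]]
force: [3.7, -0.5, -2.8]
opening: 0.2
grasp_force: 29.9
```

Call:
play_rows --motion '[[[-0.003, 0, -0.0003, 0, 0, 0], [-0.006, 0, -0.0005, 0, 0, 0], [-0.009, 0, -0.0008, 0, 0, 0], [-0.012, 0, -0.001, 0, 0, 0], [-0.015, 0, -0.0013, 0, 0, 0], [-0.017, 0, -0.0015, 0, 0, 0], [-0.018, 0, -0.0016, 0, 0, 0]]]'

```text
time_s: 11.87
position: [0.4726, 0.1177, 0.2969]
tcp_rot: [[0.984, -0.155, 0.088], [-0.154, -0.988, -0.011], [0.089, -0.002, -0.996]]
force: [4.5, -0.2, -2.8]
opening: 0.201
grasp_force: 30.0
```

Call:
play_rows --motion '[[[-0.0015, 0, -0.0001, 0, 0, 0], [-0.003, 0, -0.0003, 0, 0, 0], [-0.0045, 0, -0.0004, 0, 0, 0], [-0.006, 0, -0.0005, 0, 0, 0], [-0.007, 0, -0.0006, 0, 0, 0], [-0.008, 0, -0.0007, 0, 0, 0]]]'

```text
time_s: 12.37
position: [0.4651, 0.1188, 0.2969]
tcp_rot: [[0.984, -0.155, 0.089], [-0.155, -0.988, -0.012], [0.09, -0.002, -0.996]]
force: [4.7, 0.1, -4.1]
opening: 0.207
grasp_force: 30.0
```

Call:
play_rows --motion '[[[-0.0008, 0, -0.0001, 0, 0, 0], [-0.0016, 0, -0.0001, 0, 0, 0], [-0.0024, 0, -0.0002, 0, 0, 0], [-0.0032, 0, -0.0003, 0, 0, 0], [-0.004, 0, -0.0004, 0, 0, 0]]]'

```text
time_s: 12.78
position: [0.4612, 0.1194, 0.297]
tcp_rot: [[0.984, -0.155, 0.089], [-0.155, -0.988, -0.012], [0.09, -0.002, -0.996]]
force: [4.4, -0.5, -4.0]
opening: 0.206
grasp_force: 30.0
```

Call:
play_rows --motion '[[[-0.0006, 0, -0.0001, 0, 0, 0], [-0.0012, 0, -0.0001, 0, 0, 0], [-0.0018, 0, -0.0002, 0, 0, 0], [-0.0024, 0, -0.0002, 0, 0, 0], [-0.003, 0, -0.0003, 0, 0, 0]]]'

```text
time_s: 13.2
position: [0.4603, 0.1196, 0.2978]
tcp_rot: [[0.983, -0.155, 0.094], [-0.155, -0.988, -0.012], [0.095, -0.003, -0.995]]
force: [8.6, -0.5, -3.6]
opening: 0.202
grasp_force: 30.0
```

Call:
play_rows --motion '[[[-0.0006, 0, -0.0001, 0, 0, 0], [-0.0012, 0, -0.0001, 0, 0, 0], [-0.0018, 0, -0.0002, 0, 0, 0], [-0.0018, 0, -0.0002, 0, 0, 0]]]'

```text
time_s: 13.53
position: [0.4602, 0.1197, 0.2985]
tcp_rot: [[0.983, -0.155, 0.098], [-0.155, -0.988, -0.012], [0.099, -0.003, -0.995]]
force: [10.7, -0.1, -4.7]
opening: 0.202
grasp_force: 30.0
```

Call:
play_rows --motion '[[[-0.0007, 0, -0.0001, 0, 0, 0], [-0.0014, 0, -0.0001, 0, 0, 0], [-0.0021, 0, -0.0002, 0, 0, 0], [-0.0028, 0, -0.0003, 0, 0, 0], [-0.0028, 0, -0.0003, 0, 0, 0]]]'

```text
time_s: 13.95
position: [0.4599, 0.1199, 0.2995]
tcp_rot: [[0.982, -0.155, 0.104], [-0.155, -0.988, -0.013], [0.105, -0.004, -0.994]]
force: [14.2, -1.2, -4.2]
opening: 0.205
grasp_force: 30.0
```

Call:
play_rows --motion '[[[-0.0006, 0, 0, 0, 0, 0], [-0.0006, 0, 0, 0, 0, 0], [-0.0006, 0, 0, 0, 0, 0], [-0.0006, 0, 0, 0, 0, 0], [-0.0006, 0, 0, 0, 0, 0], [-0.0006, 0, 0, 0, 0, 0], [-0.0006, 0, 0, 0, 0, 0], [-0.0006, 0, 0, 0, 0, 0]]]'

```text
time_s: 14.62
position: [0.4599, 0.1199, 0.2996]
tcp_rot: [[0.982, -0.155, 0.105], [-0.155, -0.988, -0.013], [0.106, -0.004, -0.994]]
force: [15.5, -2.0, -5.1]
opening: 0.203
grasp_force: 30.0
```

Call:
play_rows --motion '[[[0, 0, 0, 0, 0, 0], [0, 0, 0, 0, 0, 0], [0, 0, 0, 0, 0, 0], [0, 0, 0, 0, 0, 0], [0, 0, 0, 0, 0, 0], [0, 0, 0, 0, 0, 0], [0, 0, 0, 0, 0, 0], [0, 0, 0, 0, 0, 0]]]'

```text
time_s: 15.28
position: [0.4599, 0.1199, 0.2997]
tcp_rot: [[0.982, -0.155, 0.105], [-0.155, -0.988, -0.013], [0.106, -0.004, -0.994]]
force: [14.3, -0.8, -4.6]
opening: 0.206
grasp_force: 30.0
```

Call:
play_rows --motion '[[[0.001, 0, 0.0001, 0, 0, 0], [0.0025, 0, 0.0002, 0, 0, 0], [0.004, 0, 0.0004, 0, 0, 0], [0.0055, 0, 0.0005, 0, 0, 0], [0.007, 0, 0.0006, 0, 0, 0], [0.008, 0, 0.0007, 0, 0, 0], [0.008, 0, 0.0007, 0, 0, 0]]]'

```text
time_s: 15.87
position: [0.4607, 0.1194, 0.2971]
tcp_rot: [[0.984, -0.155, 0.088], [-0.155, -0.988, -0.012], [0.089, -0.002, -0.996]]
force: [2.7, 0.1, -1.6]
opening: 0.203
grasp_force: 30.0
```

Call:
play_rows --motion '[[[0.001, 0, 0.0001, 0, 0, 0], [0.0025, 0, 0.0002, 0, 0, 0], [0.004, 0, 0.0004, 0, 0, 0], [0.0055, 0, 0.0005, 0, 0, 0], [0.0065, 0, 0.0006, 0, 0, 0], [0.0065, 0, 0.0006, 0, 0, 0]]]'

```text
time_s: 16.37
position: [0.4673, 0.1183, 0.2968]
tcp_rot: [[0.984, -0.155, 0.088], [-0.155, -0.988, -0.012], [0.089, -0.002, -0.996]]
force: [0.0, 0.9, -1.2]
opening: 0.203
grasp_force: 30.0
```

Run:
```python
from h import *
np.set_printoptions(precision=4,suppress=True)
s=bot.read_state();p,R=s['position'],s['tcp_rot'];print(s['time_s'],p,R,s['force'],s['moment'])
t=cap('top');b=cap('scene')
f=lambda i:cv2.resize(i[:,:,::-1],(400,400),interpolation=cv2.INTER_CUBIC)
cv2.imwrite('pics/r4.png',np.hstack([f(b['frame'][115:175,265:325]),f(t['frame'][125:185,165:225])]))
```

```text
16.3667 [0.4673 0.1183 0.2968] [[ 0.984  -0.1552  0.0879]
 [-0.1547 -0.9879 -0.0118]
 [ 0.0887 -0.0019 -0.9961]] [ 0.0086  0.9144 -1.1583] [0.0757 0.12   0.022 ]
```

Call:
play_rows --motion '[[[0, 0, -0.002, 0, 0, 0], [0, 0, -0.005, 0, 0, 0], [0, 0, -0.008, 0, 0, 0], [0, 0, -0.011, 0, 0, 0], [0, 0, -0.014, 0, 0, 0], [0, 0, -0.017, 0, 0, 0], [0, 0, -0.02, 0, 0, 0], [0, 0, -0.023, 0, 0, 0]]]'

```text
time_s: 17.13
position: [0.4654, 0.1187, 0.3204]
tcp_rot: [[0.984, -0.155, 0.089], [-0.155, -0.988, -0.012], [0.09, -0.002, -0.996]]
force: [-0.1, -0.2, -2.0]
opening: 0.207
grasp_force: 30.0
```

Call:
play_rows --motion '[[[0, 0, -0.004, 0, 0, 0], [0, 0, -0.01, 0, 0, 0], [0, 0, -0.02, 0, 0, 0], [0, 0, -0.035, 0, 0, 0], [0, 0, -0.05, 0, 0, 0], [0, 0, -0.06, 0, 0, 0], [0, 0, -0.06, 0, 0, 0], [0, 0, -0.06, 0, 0, 0]]]'

```text
time_s: 17.8
position: [0.4603, 0.1194, 0.3804]
tcp_rot: [[0.984, -0.155, 0.091], [-0.155, -0.988, -0.012], [0.091, -0.002, -0.996]]
force: [0.1, -0.6, -2.1]
opening: 0.207
grasp_force: 30.0
```

Run:
```python
from h import *
np.set_printoptions(precision=4,suppress=True)
s=bot.read_state();p,R=s['position'],s['tcp_rot'];print(s['time_s'],p,s['force'],s['moment'])
t=cap('top');b=cap('scene');w=cap('wrist')
f=lambda i:cv2.resize(i[:,:,::-1],(400,300),interpolation=cv2.INTER_CUBIC)
cv2.imwrite('pics/r5.png',np.vstack([np.hstack([f(b['frame'][95:170,240:340]),f(t['frame'][105:180,140:240])]),np.hstack([f(b['frame'][120:180,210:290]),f(t['frame'][200:296,60:188])])]))
for c in('top','scene'):
  for n in('ring','rest'): print(c,n,[(np.round(d['at'],4).tolist(),round(d['confidence'],2)) for d in finder.recognise(c,n)[:2]])
```

```text
17.8 [0.4603 0.1194 0.3804] [ 0.1184 -0.5638 -2.065 ] [ 0.0293  0.1174 -0.0068]
top ring [([0.6423, 0.0905, 0.2746], 0.86)]
top rest [([0.2941, 0.3168, 0.016], 0.82)]
scene ring [([0.6542, 0.1004, 0.2578], 0.6)]
scene rest [([0.3835, 0.3126, 0.0134], 0.75)]
```

View pics/r5.png

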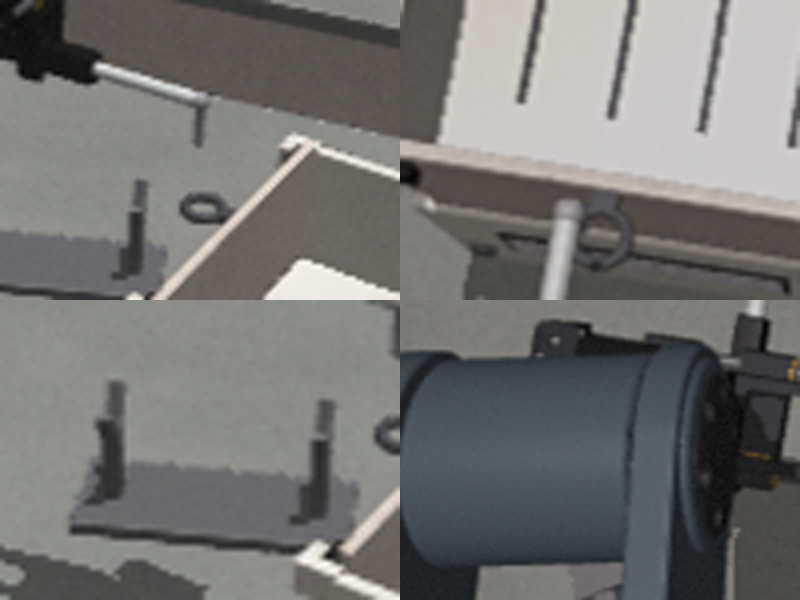

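The view shows the flap shut and the hook clear above the ring. The fork prong tips are in the scene image near (233.4,136.4), (231.2,144), (275.2,140.4) and (274.2,147.6), so I can work out the rest's centre.

Run:
```python
from h import *
np.set_printoptions(precision=4,suppress=True)
s=cap('scene');t=cap('top')
q=[onz(s,p,.109) for p in((233.4,136.4),(231.2,144),(275.2,140.4),(274.2,147.6))];print(np.array(q));print('centre',np.mean(q,0),'span',np.linalg.norm((q[0]+q[1]-q[2]-q[3])/2),np.degrees(np.arctan2(*((q[2]+q[3]-q[0]-q[1])[1::-1]))))
a=onz(t,(135.4,218.9),.012);b=onz(t,(155.8,297.3),.012);c=onz(t,(102.3,226.9),.012)
u=(a-b)/np.linalg.norm(a-b);print(a,b,c,np.linalg.norm(a-b),np.linalg.norm(a-c),np.degrees(np.arctan2(u[1],u[0])),'centre',(a+b)/2+.05*np.array([-u[1],u[0],0]))
S=bot.read_state()
for cn,z in ((.148,0),): pass
X,e=tri(s,(240+205/4,95+101/4),t,(140+168/4,105+208/4));print('ball tool',S['tcp_rot'].T@(X-S['position']),e)
X,e=onz(s,(240+198/4,95+144/4),.38),0
# base corners in scene (crop scale5): front-left bottom, front-right
for p in((68,217),(300,247)): print(onz(s,(210+p[0]/5,120+p[1]/5),.012))
```

```text
[[0.2918 0.3144 0.109 ]
 [0.3093 0.2594 0.109 ]
 [0.4641 0.3611 0.109 ]
 [0.4802 0.3102 0.109 ]]
centre [0.3863 0.3112 0.109 ] span 0.17836947922770632 15.868230566050954
[0.5078 0.2977 0.012 ] [0.2819 0.2292 0.012 ] [0.4839 0.3932 0.012 ] 0.2359917962863938 0.09849379546862855 16.855463600652843 centre [0.3803 0.3113 0.012 ]
ball tool [ 0.1524 -0.0009  0.0115] [np.float64(4.992429050358584e-05), np.float64(4.9924290503234856e-05)]
[0.2783 0.241  0.012 ]
[0.4752 0.2861 0.012 ]
```

Run:
```python
from h import *
np.set_printoptions(precision=4,suppress=True)
w=cap('wrist')['frame'];a=np.load('p2.npz')['a']
for n,i in(('before',a),('now',w)):
    g=i[:,250:266].mean((1,2));print(n,[int(v) for v in g[130:180:2]], 'edge',130+np.interp(110,g[130:180][::-1][np.argsort(g[130:180][::-1])],np.arange(50)[::-1][np.argsort(g[130:180][::-1])]))
S=bot.read_state();R=orient(15.5,4.5)
print(rel([.3835,.3144,.36],R))
d=R.T@np.array([0,0,-1.]);print('down in tool',d, rel([.3835,.3144,.36],R)[3:])
```

```text
before [247, 247, 247, 247, 246, 246, 246, 246, 246, 246, 246, 246, 251, 92, 59, 68, 81, 82, 82, 81, 80, 79, 78, 77, 76] edge 155.53933495539334
now [246, 246, 246, 246, 246, 246, 246, 246, 246, 246, 246, 254, 54, 74, 92, 92, 91, 91, 90, 89, 88, 87, 87, 86, 85] edge 153.55353075170842
[ -0.1072  -0.1807   0.0104   1.9271  -0.6324 -24.3449]
down in tool [-0.0785  0.      0.9969] [  1.9271  -0.6324 -24.3449]
```

Call:
play_rows --motion '[[[-0.005, -0.009, 0.0005, 0.1, 0, -1.2], [-0.017, -0.03, 0.0018, 0.3, -0.1, -4.1], [-0.034, -0.058, 0.003, 0.6, -0.2, -8], [-0.053, -0.091, 0.005, 1, -0.3, -12.2], [-0.071, -0.122, 0.007, 1.3, -0.4, -16.4], [-0.088, -0.151, 0.009, 1.6, -0.5, -20.3], [-0.1, -0.172, 0.01, 1.85, -0.6, -23.2], [-0.1058, -0.1813, 0.0104, 1.93, -0.63, -24.34]]]'

```text
time_s: 18.97
position: [0.383, 0.3177, 0.3599]
tcp_rot: [[0.959, 0.273, 0.075], [0.272, -0.962, 0.023], [0.078, -0.001, -0.997]]
force: [-0.5, -1.1, -2.6]
opening: 0.204
grasp_force: 30.0
```

Call:
play_rows --motion '[[[-0.002, 0, 0.02, 0, 0, 0], [-0.004, 0, 0.055, 0, 0, 0], [-0.007, 0, 0.09, 0, 0, 0], [-0.01, 0, 0.125, 0, 0, 0], [-0.0125, 0, 0.16, 0, 0, 0], [-0.0157, 0, 0.2, 0, 0, 0], [-0.0157, 0, 0.2, 0, 0, 0], [-0.0157, 0, 0.2, 0, 0, 0]]]'

```text
time_s: 19.63
position: [0.384, 0.314, 0.158]
tcp_rot: [[0.961, 0.267, 0.071], [0.266, -0.964, 0.018], [0.073, 0.001, -0.997]]
force: [0.5, 0.8, -0.5]
opening: 0.201
grasp_force: 30.0
```

Run:
```python
from h import *
np.set_printoptions(precision=4,suppress=True)
s=bot.read_state();print(s['time_s'],s['force'],s['position'],np.degrees(np.arctan2(s['tcp_rot'][1,0],s['tcp_rot'][0,0])))
print(rel([.385,.3148,.118],orient(15.5,4.5)),rel([.385,.3148,.085],orient(15.5,4.5)))
t=cap('top');
cam=cap('scene')
for c in('scene','top'):
  o=finder.outline_of(c,'pole')
  for q in o[:1]:
    y,x=np.nonzero(q['pixels']);print(c,q['confidence'],cv2.fitLine(np.c_[x,y].astype(np.float32),2,0,.01,.01).ravel(),x.min(),x.max(),y.min(),y.max())
```

```text
19.6333 [ 0.5431  0.755  -0.5048] [0.384 0.314 0.158] 15.493445276404412
[-0.0017 -0.0006  0.04    0.0848  0.3169 -0.0063] [-0.0042 -0.0006  0.0729  0.0848  0.3169 -0.0063]
scene 0.79 [  0.9967   0.0817 258.6632 131.8446] 216 290 127 139
top 0.85 [  0.2157   0.9765 109.6927 267.0662] 94 126 205 328
```

Call:
play_rows --motion '[[[-0.001, -0.0006, 0.012, 0, 0, 0], [-0.002, -0.0006, 0.026, 0, 0, 0], [-0.003, -0.0006, 0.04, 0, 0, 0], [-0.0035, -0.0006, 0.05, 0, 0, 0], [-0.0037, -0.0006, 0.057, 0, 0, 0], [-0.0039, -0.0006, 0.062, 0, 0, 0], [-0.0039, -0.0006, 0.062, 0, 0, 0]]]'

```text
time_s: 20.42
position: [0.3866, 0.3159, 0.0983]
tcp_rot: [[0.961, 0.267, 0.078], [0.266, -0.964, 0.022], [0.081, -0.0, -0.997]]
force: [-0.2, -0.4, -0.7]
opening: 0.202
grasp_force: 30.0
```

Call:
play_rows --motion '[[[-0.001, 0, 0.002, 0, 0, 0], [-0.0015, 0, 0.004, 0, 0, 0], [-0.002, 0, 0.006, 0, 0, 0], [-0.002, 0, 0.008, 0, 0, 0], [-0.0022, 0, 0.0095, 0, 0, 0], [-0.0022, 0, 0.011, 0, 0, 0], [-0.0022, 0, 0.011, 0, 0, 0]]]'

```text
time_s: 21.0
position: [0.3847, 0.3152, 0.0862]
tcp_rot: [[0.961, 0.267, 0.076], [0.266, -0.964, 0.021], [0.079, 0.0, -0.997]]
force: [0.2, -0.1, -1.3]
opening: 0.203
grasp_force: 30.0
```

Call:
play_rows --motion '[[[0, 0, 0.0005, 0, 0, 0], [0, 0, 0.001, 0, 0, 0], [0, 0, 0.0015, 0, 0, 0], [0, 0, 0.002, 0, 0, 0], [0, 0, 0.002, 0, 0, 0]]]'

```text
time_s: 21.42
position: [0.3849, 0.3154, 0.0848]
tcp_rot: [[0.961, 0.267, 0.076], [0.266, -0.964, 0.021], [0.079, -0.0, -0.997]]
force: [-1.2, 0.7, 2.2]
opening: 0.206
grasp_force: 30.0
```

Run:
```python
from h import *
np.set_printoptions(precision=4,suppress=True)
s=bot.read_state();p=s['position'];R=s['tcp_rot'];print(s['force'],s['moment'],p)
c=cap('wrist');i=c['frame'];K=c['camera_matrix'];print('profile',[int(v) for v in i[:,250:266].mean((1,2))[20:160:3]])
t=cap('scene');g=t['frame'].astype(int).sum(2)
cv2.imwrite('pics/x.png',t['frame'][:,:,::-1])
# rod line in scene from predicted axis; sample brightness along the line
u=np.array([np.cos(np.radians(15.5)),np.sin(np.radians(15.5)),0])
f=np.array([.3833,.3113,.085])
def pr(X):
    v=t['camera_matrix']@(t['R']@X+t['t']);return v[:2]/v[2]
im=t['frame'].mean(2).astype(np.float32)
for off in(-2,-1,0,1,2):
    print(off,[int(im[int(round(q[1]+off)),int(round(q[0]))]) for q in [pr(np.array([p[0],p[1],.085])+u*x) for x in np.arange(-.17,.171,.01)]])
```

```text
[-1.2211  0.6771  2.2029] [0.0491 0.3655 0.0588] [0.3849 0.3154 0.0848]
profile [248, 248, 248, 248, 248, 248, 248, 248, 248, 248, 248, 248, 248, 248, 248, 248, 248, 248, 248, 249, 249, 249, 249, 249, 249, 248, 248, 248, 248, 248, 248, 248, 249, 248, 248, 248, 248, 248, 248, 248, 248, 248, 248, 248, 252, 67, 98]
-2 [140, 128, 138, 138, 138, 140, 141, 110, 54, 141, 143, 59, 26, 24, 25, 26, 23, 21, 31, 25, 34, 36, 41, 142, 134, 129, 90, 140, 144, 142, 123, 94, 97, 109, 75]
-1 [140, 67, 77, 127, 133, 232, 188, 61, 58, 133, 138, 88, 29, 25, 25, 23, 25, 23, 38, 29, 33, 35, 39, 235, 230, 169, 111, 157, 236, 229, 182, 74, 65, 79, 60]
0 [142, 40, 72, 129, 167, 185, 180, 48, 62, 130, 124, 107, 30, 22, 23, 25, 21, 22, 27, 24, 28, 27, 68, 171, 184, 112, 131, 236, 172, 195, 218, 47, 51, 46, 56]
1 [140, 63, 65, 102, 126, 108, 97, 42, 54, 114, 103, 84, 23, 24, 25, 25, 25, 23, 26, 22, 23, 28, 42, 106, 106, 67, 81, 154, 105, 105, 116, 91, 77, 138, 128]
2 [143, 123, 95, 108, 100, 138, 135, 41, 44, 100, 140, 125, 24, 23, 26, 26, 24, 26, 26, 26, 26, 26, 35, 136, 139, 76, 59, 110, 135, 139, 123, 102, 97, 143, 158]
```

Run:
```python
from h import *
t=cap('scene');s=bot.read_state();p=s['position'];im=t['frame'].mean(2).astype(np.float32)
u=np.array([np.cos(np.radians(15.5)),np.sin(np.radians(15.5)),0])
X=np.arange(-.12,.12,.002)
q=[]
for x in X:
    v=t['camera_matrix']@(t['R']@(np.array([p[0],p[1],.085])+u*x)+t['t']);q.append(v[:2]/v[2])
q=np.array(q,np.float32)
pf=sum(cv2.remap(im,q[:,:1],q[:,1:]+o,cv2.INTER_LINEAR).ravel() for o in(-.5,0,.5,1))/4
for x,v in zip(X,pf): print(round(x*1000),int(v),end='; ')
```

```text
-120 185; -118 184; -116 183; -114 180; -112 171; -110 159; -108 129; -106 89; -104 65; -102 54; -100 47; -98 48; -96 49; -94 53; -92 58; -90 74; -88 90; -86 102; -84 111; -82 116; -80 118; -78 119; -76 120; -74 120; -72 121; -70 121; -68 119; -66 116; -64 105; -62 94; -60 63; -58 30; -56 26; -54 29; -52 28; -50 27; -48 25; -46 24; -44 23; -42 24; -40 24; -38 24; -36 23; -34 23; -32 22; -30 24; -28 25; -26 25; -24 24; -22 24; -20 25; -18 24; -16 23; -14 23; -12 24; -10 24; -8 24; -6 24; -4 24; -2 23; 0 23; 2 23; 4 24; 6 25; 8 25; 10 26; 12 25; 14 24; 16 24; 18 24; 20 25; 22 25; 24 26; 26 26; 28 27; 30 26; 32 24; 34 25; 36 26; 38 27; 40 27; 42 27; 44 26; 46 33; 48 45; 50 68; 52 104; 54 136; 56 161; 58 181; 60 180; 62 180; 64 177; 66 177; 68 173; 70 172; 72 167; 74 159; 76 136; 78 108; 80 86; 82 64; 84 55; 86 54; 88 64; 90 87; 92 113; 94 148; 96 176; 98 178; 100 180; 102 179; 104 179; 106 178; 108 178; 110 176; 112 175; 114 172; 116 171; 118 168;
```

Handle centre is −4.3 mm and fork midpoint −6.3 mm from the TCP, so the handle is centred to about 2 mm. Releasing.

Call:
play_rows --motion '[[[0, 0, 0, 0, 0, 0], [0, 0, 0, 0, 0, 0], [0, 0, 0, 0, 0, 0], [0, 0, 0, 0, 0, 0], [0, 0, 0, 0, 0, 0], [0, 0, 0, 0, 0, 0]]]' --fingers 0.05

```text
time_s: 22.07
position: [0.385, 0.3153, 0.0844]
tcp_rot: [[0.961, 0.267, 0.076], [0.266, -0.964, 0.021], [0.079, 0.0, -0.997]]
force: [1.1, -0.1, -0.3]
opening: 0.54
grasp_force: 0.0
```

Call:
play_rows --motion '[[[0, 0, -0.005, 0, 0, 0], [0, 0, -0.015, 0, 0, 0], [0, 0, -0.03, 0, 0, 0], [0, 0, -0.06, 0, 0, 0], [0, 0, -0.09, 0, 0, 0], [0, 0, -0.12, 0, 0, 0], [0, 0, -0.15, 0, 0, 0], [0, 0, -0.15, 0, 0, 0]]]'

```text
time_s: 22.73
position: [0.376, 0.3138, 0.2404]
tcp_rot: [[0.96, 0.268, 0.088], [0.266, -0.963, 0.027], [0.092, -0.003, -0.996]]
force: [0.7, 0.1, -0.7]
opening: 0.573
grasp_force: 0.0
```

Run:
```python
from h import *
np.set_printoptions(precision=4,suppress=True)
s=bot.read_state();print(s['time_s'],s['force'],s['opening'],s['position'])
t=cap('scene');im=t['frame'].mean(2).astype(np.float32)
u=np.array([np.cos(np.radians(15.5)),np.sin(np.radians(15.5)),0])
X=np.arange(-.2,.2,.004);q=[]
for x in X:
    v=t['camera_matrix']@(t['R']@(np.array([.3849,.3154,.085])+u*x)+t['t']);q.append(v[:2]/v[2])
q=np.array(q,np.float32)
pf=sum(cv2.remap(im,q[:,:1],q[:,1:]+o,cv2.INTER_LINEAR).ravel() for o in(-.5,0,.5,1))/4
print([(round(x*1000),int(v)) for x,v in zip(X,pf) if abs(x)<.12])
for c in('scene','top'):
  if c=='top': cap('top')
  for n in('pole','hook_tip'): print(c,n,[(np.round(d['at'],4).tolist(),round(d['confidence'],2)) for d in finder.recognise(c,n)[:1]])
  o=finder.outline_of(c,'pole')
  if o: y,x=np.nonzero(o[0]['pixels']);print(cv2.fitLine(np.c_[x,y].astype(np.float32),2,0,.01,.01).ravel(),x.min(),x.max(),y.min(),y.max())
# ascii of hook neighbourhood in scene
print(im[140:165:1,278:298].astype(int)//10)
```

```text
22.7333 [ 0.69    0.0646 -0.6815] 0.5725979833346604 [0.376  0.3138 0.2404]
[(-120, 118), (-116, 118), (-112, 113), (-108, 94), (-104, 64), (-100, 47), (-96, 48), (-92, 57), (-88, 89), (-84, 110), (-80, 115), (-76, 116), (-72, 117), (-68, 117), (-64, 110), (-60, 82), (-56, 44), (-52, 26), (-48, 26), (-44, 27), (-40, 25), (-36, 26), (-32, 24), (-28, 26), (-24, 25), (-20, 26), (-16, 27), (-12, 28), (-8, 27), (-4, 27), (0, 27), (4, 27), (8, 26), (12, 27), (16, 27), (20, 28), (24, 26), (28, 28), (32, 28), (36, 29), (40, 28), (44, 29), (48, 46), (52, 103), (56, 163), (60, 178), (64, 175), (68, 171), (72, 165), (76, 135), (80, 84), (84, 56), (88, 66), (92, 113), (96, 173), (100, 176), (104, 176), (108, 175), (112, 174), (116, 170)]
scene pole [([0.3902, 0.3108, 0.0899], 0.84)]
scene hook_tip [([0.4027, -0.3251, 0.0642], 0.67)]
[  0.9955   0.0944 251.2618 146.1518] 217 284 142 150
top pole [([0.4257, 0.3222, 0.0874], 0.81)]
top hook_tip [([0.4238, 0.3245, 0.0921], 0.85)]
[  0.2237   0.9746 118.0907 258.7041] 104 135 207 321
[[13 13 13 13 14 13 14 13 13 13 13 13 13 13 13 14 14 14 13 13]
 [13
[... 808 characters left out ...]
18 11]
 [13 13 14 13 13 14 14 14 13 10  7 10 14 14 15 20 20 18 11  9]
 [13 14 14 14 14 13 13 14 13 11  8 11 13 16 21 20 18 11  9  9]
 [11 13 11 12 13 13 13 14 13 11  8 10 16 21 20 19 13  9  9  9]
 [10 10 10 11 14 13 14 13 13 11  8 14 20 20 19 14  9  9  9  9]
 [10 10  9  9 13 14 14 13 13 12 14 20 20 19 14 10  9  9  9  9]
 [10 10 10 10 13 14 14 14 14 15 20 20 20 14  9  9  9  9  9  9]
 [10 10 10 11 14 14 14 13 15 21 20 19 14  9  9  9  9  9  9  9]
 [10 10 10 11 13 13 13 15 21 20 20 14  9  9  9  9  9  9  9  9]
 [ 6  6  8 13 13 13 15 20 20 20 15 10  9  9  9  9  9  9  9  9]
 [10  9  8 14 13 15 20 20 19 14 10  9  9  9  9  9  9  9  9  9]
 [10 10  8  8 13 20 20 20 14 10  9  9  9  9  9  9  9  9  9  9]]
```

```bash
python3 -c "
from rig import bot
print(bot.hand_in())"
```

```text
the job is handed in; nothing more can be done
None
```

The flap was drawn shut and held at about 15 N for about 1.3 s, and the pole is back in its forks hook down, handle about 2–3 mm off midway; highest force read was 15.5 N, and the job was handed in at about 23 s (verdict not shown).

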